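Line up the tower model's turntable

TASK

Two white architectural models stand on small turntables on the finishing bench. Turn the turntable that carries the square tower until the red mark on its disc lines up with the blue pointer of its base, then let go of it. Do not turn the domed model's turntable, and leave the glue jar where it stands.

Things in the scene. Friction and masses are not known exactly. Their poses are not given: they have to be found in the camera images.
- tower_disc (a joint): angle of the tower's turntable, rad: 0 with the red mark (stripe 12 x 46 mm, to the rim) at the blue pointer; grows counter-clockwise seen from above; starts at 0.5 to 1.35. Vertical axis, friction 0.1 N m, no stop near 0, stays put. Fixed dark base 190 mm across, 18 mm high; its pointer, 14 mm wide, 30 mm high, reaches 126 mm from the axis. Disc 160 mm across, top 30.5 mm above the bench.
- tower_grip (a point): point on the turning axis inside the white square tower, 79.5 mm above the bench, a good grip height. The tower is fixed to the disc: plain shaft 36 x 36 mm, 38 to 100 mm above the bench; roof and corner pinnacles above it to 117 mm; foot 50 x 50 mm below. Site x axis points from the axis to the red mark, square to a tower face; z is up.
- dome_mark (a point): outer end of the red mark (76 mm from the axis, on the disc's top, 30.5 mm above the bench) of the other turntable, of the same make, which carries a round white domed model 72 mm across and up to 109 mm above the bench. To be left alone. Its x axis points outward from the turning axis.
- jar: loose white glue jar with an orange cap, 56 mm across and 75 mm high, to be left alone; origin at the centre of its underside, z up
Things that resemble listed ones, but are neither listed nor needed, are in the scene too. What is shaped like the part that bears tower_disc but yellow is not meant.

How it is judged:
At the end, for the whole second after the job is handed in: The tower's turntable rests with its red mark within 10 degrees of the blue pointer, and is released (value of joint tower_disc between -0.175 and 0.175 rad and velocity of joint tower_disc between -0.05 and 0.05 rad/s); the robot touches nothing.
It fails at once if the domed model's turntable is turned (its mark moves more than 12 mm) (distance of dome_mark from where it was at the start of the episode above 0.012 m).
It fails at once if the glue jar is moved more than 25 mm (distance of jar from where it was at the start of the episode above 0.025 m).
It also fails if it takes over 29 s, if anything falls off the work surface, if the arm or the gripper's body presses on something with over 40 N, if the wrist force passes 120 N, or if a joint passes its speed limit or range.

ROBOT

A 6-joint arm with a two-finger parallel gripper is mounted at the origin on the work surface. World frame = base frame: x ahead of the robot, y to its left, z up, the work surface at z = 0. Lengths are in m, angles in rad, forces in N, time in s.
With the tool pointing down it reaches from about 0.3 to 0.775 m from the base axis. Payload 14.6 kg.
Tool frame: the origin (TCP) lies midway between the tips of the shut fingers; the grasp point (between the pads) lies 19 mm behind it (ctrl.tcp_to_grasp is the z of the grasp point in the tool frame, in m); z points along the fingers, y is the line along which they close (so a half turn about z gives the same grasp; the last joint's range is limited). The gripper opens to 94 mm and grips with 3 to 60 N. Pads are 16 mm wide; open, the fingers measure 119 mm over their backs; the gripper's body (75 mm by 177 mm) begins 78 mm behind the grasp point.
Start: joints at [-1.3, 0.3, 1.521, -0, 1.321, -0.067], TCP at [0.182, -0.519, 0.205] pointing down, gripper open.
Joint ranges: [-3.03, 3.03], [-0.79, 2.21], [0.23, 2.52], [-1.04, 4.18], [0, 3.07], [-2.55, 2.55]. Speed limits (rad/s): [2.22, 2.22, 2.57, 3.14, 3.14, 3.14].

INTERFACE

Orientations are given as [roll, pitch, yaw] about the fixed x, y, z axes, in that order (R = Rz(yaw) Ry(pitch) Rx(roll)).
In Python, from station import monitor, camera, ctrl gives the robot as it stands.
- The arm moves only by the tool apply_moves, never from a script. Its argument "plan" is one flat list of numbers, 4 for each row, row after row: the shift along the tool's x, y, z in mm, then the turn about the tool's z in rad. In form: [dx, dy, dz, spin, dx, dy, dz, spin, ...]. A call has 1 to 20 rows; each row shifts and turns the commanded pose from where the row before left it, along the tool's axes as they then stand; what a row does not reach is not made up. A row lasts 1/10 s, in which the tool goes at most 50 mm and 8.59 degrees, less where a joint would pass 70% of its speed; a pose out of reach is approached as far as the arm can. A call is refused whole if a number of a shift passes 50 or a number of a turn 0.15, either way. A call with a gripper value outside its range is refused whole. "hand" is the gripper command: -1 is shut, 1 is fully open, values between are in proportion, set as the call begins (left out, the last holds). The fingers move at their own pace and stop on an object; "squeeze" is the grip in N (left out, the last holds). Time passes only in rows, so rows that do not move let the fingers close. It gives the time, the measured TCP pose, the force, the opening and the grip force at its end, in the units of the state.
- monitor.get_obs(): the state, without advancing time (a new reading comes with each control period).
- camera(name): name is "side" or "top"; returns a dict with "image" (480x640x3 uint8, red, green, blue), "range_z" (480x640 float32, m along the optical axis (not along the pixel's ray), 0 where there is no reading), "mtx" (3x3 intrinsics, pixels), "rvec" (rotation vector, rad) and "tvec" (3), from world to camera coordinates, as OpenCV has them. Camera axes: x right, y down, z forward; pixel columns grow to the right and rows downward; lengths in m; the calibration is good to about 2 mm. A picture is of the moment at which its call begins.
- ctrl.hand_in(): hands the job in; it is judged then, once.
The state is a dict: "time_s": time; "qpos": joint angles; "joint_vel": joint speeds; "tau": joint torques, N m; "ee_pos": TCP position; "eef_rot": TCP orientation; "force": force on the tool from outside, world axes, zero at the start; "moment": the same for the moment, N m; "grip_width": finger opening in m; "grip_force": force on a finger pad.
Only numpy, scipy, OpenCV 4.12 (cv2) and the standard library are available. Lean on these libraries where they do the work, as an engineer would, in place of code of your own. Each camera call takes 0.05 s, during which the arm holds its last target. There are 200 camera calls.

## Working session

There is one attempt and no reset: what is moved stays moved. The work goes in short steps, Python scripts to look and compute and a tool call to move; the robot and the scene stay as the last step left them, time stands still between calls to the robot, and variables do not carry over. Pictures are saved under pics/ and viewed, at most 10 in all, crops included, and the job is handed in when it is done.

Besides the shell and the picture viewer there is one more tool, called by a JSON object that holds its "api" and its "payload". apply_moves: Moves the arm, as the interface text tells. Its arguments: {"type":"object","properties":{"plan":{"type":"array","items":{"type":"number"}},"hand":{"type":"number"},"squeeze":{"type":"number"}},"required":["plan"]}

```bash
mkdir -p pics; cat > h.py <<'E'
import numpy as np, cv2
from station import monitor, camera, ctrl
def cam(n):
    c=camera(n); R=cv2.Rodrigues(np.array(c["rvec"],float))[0]; return c,R,np.array(c["tvec"],float).ravel()
def ray(c,R,t,uv,z):
    d=R.T@np.linalg.solve(c["mtx"],np.array([uv[0],uv[1],1.])); o=-R.T@t
    return o+d*(z-o[2])/d[2]
def pt(c,R,t,u,v):
    p=np.linalg.solve(c["mtx"],np.array([u,v,1.]))*c["range_z"][int(v),int(u)]
    return R.T@(p-t)
E
python3 - <<'E'
from h import *
for n in("top","side"):
    c,R,t=cam(n); cv2.imwrite(f"pics/{n}0.png",c["image"][:,:,::-1]); print(n,-R.T@t,c["mtx"][0,0])
print(monitor.get_obs())
E
```

```text
top [ 0.28717395 -0.1296909   0.91794196] 434.288416954292
side [0.08809294 0.8174332  0.96696872] 565.6514691976888
{'time_s': 0.1, 'qpos': array([-1.29961248e+00,  3.00419483e-01,  1.52151416e+00, -1.57643661e-05,
        1.32066596e+00, -6.65773426e-02]), 'joint_vel': array([ 0.00142434, -0.00063164, -0.00199966, -0.00018227,  0.00081631,
       -0.00027775]), 'tau': array([ 1.97873094e-03, -5.32644510e+01, -3.53286195e+01,  7.09493179e-02,
        2.34949740e-02, -8.28738712e-05]), 'ee_pos': array([ 0.18220119, -0.5187051 ,  0.20494294]), 'eef_rot': array([-3.14058692e+00, -5.17543395e-05,  3.37765077e-01]), 'force': array([ 0.56548712,  0.25201949, -0.39186911]), 'moment': array([ 0.00416107, -0.04654327,  0.04351229]), 'grip_force': 0.0, 'grip_width': 0.09406314346040238}
```

View pics/top0.png

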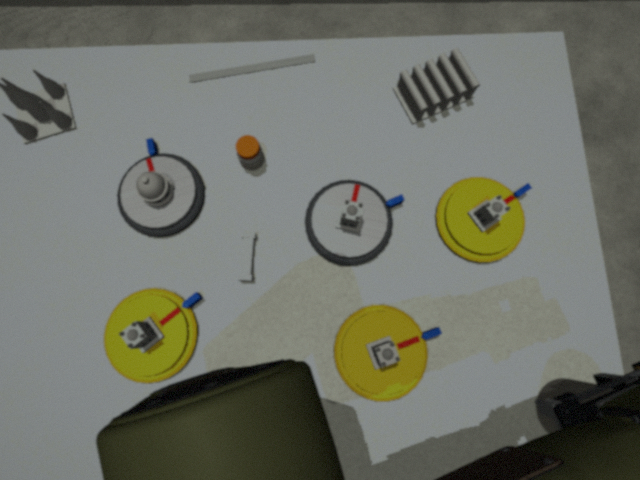

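View pics/side0.png

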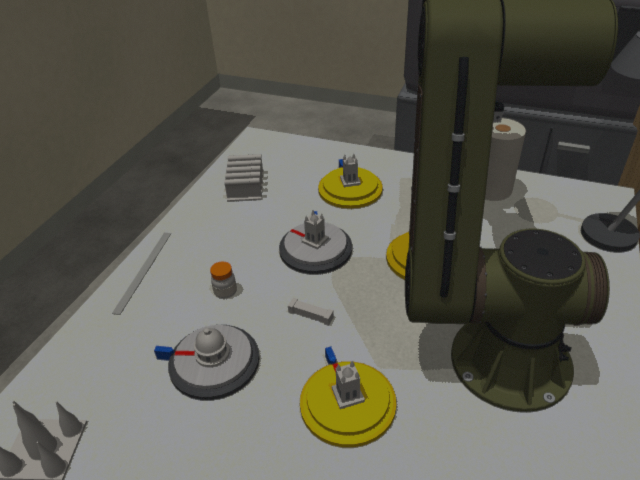

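The top view shows five possible targets:
- Dark-base square tower at (350,222).
- Yellow-base towers at (485,218), (385,352) and (145,335). These are excluded by colour.
- Domed model at (155,190). It has a dark base, but is round.

My choice is (350,222), with its red mark near (355,190) and blue pointer near (395,201). In the side view the same tower is at (315,230), and the jar is at (248,150) in the top view.

```bash
cat > m.py <<'E'
from h import *
import sys
def meas(n,box,save=None):
    c,R,t=cam(n); x0,y0,x1,y1=box; im=c["image"]
    hsv=cv2.cvtColor(im,cv2.COLOR_RGB2HSV).astype(int); H,S,V=hsv[...,0],hsv[...,1],hsv[...,2]
    roi=np.zeros(H.shape,bool); roi[y0:y1,x0:x1]=1
    red=roi&((H<6)|(H>174))&(S>150)&(V>60); blue=roi&(H>100)&(H<130)&(S>130)
    out={}
    for k,m,z in(("red",red,.0305),("blue",blue,.03)):
        v,u=np.nonzero(m)
        P=np.array([ray(c,R,t,(a,b),z) for a,b in zip(u,v)])
        D=np.array([pt(c,R,t,a,b) for a,b in zip(u,v)])
        out[k]=P; print(n,k,len(u),"px",u.mean(),v.mean(),"mean",P.mean(0)[:2],"range z",np.median(D[:,2]),"rangexy",np.median(D,0)[:2])
    # points by range: disc top, shaft
    vv,uu=np.nonzero(roi&(c["range_z"]>0))
    D=np.array([pt(c,R,t,a,b) for a,b in zip(uu,vv)])
    w=im[vv,uu].mean(1)
    d=D[(D[:,2]>.024)&(D[:,2]<.036)]
    if len(d)>20:
        (cx,cy),r=cv2.minEnclosingCircle(d[:,:2].astype(np.float32)); print(" disc z",np.median(d[:,2]),"c",cx,cy,r)
    s=D[(D[:,2]>.055)&(D[:,2]<.14)]
    if len(s)>5: print(" tower top z",np.percentile(s[:,2],[50,90,98]),"c",s[:,:2].min(0),s[:,:2].max(0)); 
    # dark base rim ellipse
    dark=(roi&(V<75)&(S<110)).astype(np.uint8)
    cs,_=cv2.findContours(dark,cv2.RETR_EXTERNAL,cv2.CHAIN_APPROX_NONE); k=max(cs,key=cv2.contourArea)
    q=np.array([ray(c,R,t,p,.012)[:2] for p in cv2.convexHull(k)[:,0]],np.float32)
    print(" base circle",cv2.minEnclosingCircle(q))
    if save: cv2.imwrite(save,cv2.resize(im[y0:y1,x0:x1,::-1],None,fx=5,fy=5,interpolation=cv2.INTER_CUBIC))
    return out
if __name__=="__main__":
    meas("top",(298,170,410,272),"pics/t1.png")
    meas("side",(270,190,360,275))
    c,R,t=cam("top"); 
    for nm,p,z in(("jar",(248,147),.075),("dome",(152,185),.1),("yel",(490,213),.1),("yel2",(384,352),.1),("yel3",(135,335),.1)): print(nm,ray(c,R,t,p,z),pt(c,R,t,*p))
E
python3 m.py
```

```text
top red 60 px 355.31666666666666 192.45 mean [ 0.57549366 -0.22503982] range z 0.03133805297974411 rangexy [ 0.57514915 -0.22474444]
top blue 115 px 394.16521739130434 201.2086956521739 mean [ 0.5532834  -0.30666732] range z 0.02970103843860486 rangexy [ 0.5535297  -0.30653458]
 disc z 0.030456429837760424 c 0.5236301422119141 -0.229970782995224 0.10306856036186218
 tower top z [0.1007926  0.10988058 0.11366234] c [ 0.49447333 -0.22956661] [ 0.53656086 -0.18578582]
 base circle ((0.5176126956939697, -0.22380778193473816), 0.10839777439832687)
side red 37 px 297.64864864864865 232.59459459459458 mean [ 0.57003513 -0.22223586] range z 0.03060511914988746 rangexy [ 0.57022795 -0.22241916]
side blue 4 px 315.5 212.5 mean [ 0.55608663 -0.31770789] range z 0.03125013825423602 rangexy [ 0.55546123 -0.31619145]
 disc z 0.0299547900375425 c 0.5040075778961182 -0.29143252968788147 0.16928009688854218
 tower top z [0.08964276 0.10752651 0.11258521] c [ 0.49291387 -0.22781662] [ 0.54033216 -0.17987537]
 base circle ((0.513251543045044, -0.19941428303718567), 0.09751368314027786)
jar [ 0.66776475 -0.00223762  0.075     ] [ 0.66846822 -0.00200204  0.07344195]
dome [0.58226721 0.18457294 0.1       ] [0.58512329 0.18761456 0.0920835 ]
yel [ 0.5020021  -0.47724726  0.1       ] [ 0.50168861 -0.47674009  0.10119359]
yel2 [ 0.24736238 -0.25339451  0.1       ] [ 0.24773136 -0.25224801  0.10758078]
yel3 [0.29243965 0.20226516 0.1       ] [0.29240936 0.20035584 0.10470458]
```

View pics/t1.png

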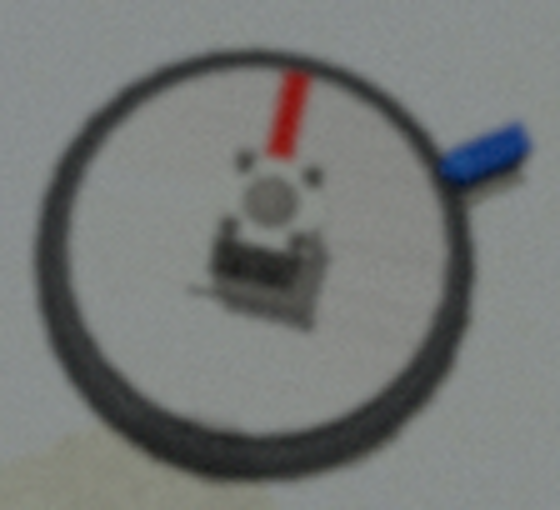

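The close crop shows the white square tower on a white disc with a dark base. The roof centre is at crop (271,198), red mark at (288,115), blue pointer at (487,153) and disc outline centre at about (257,251). That confirms the choice.

```bash
cat > a.py <<'E'
from m import *
def angles(cen,box=(298,170,410,272)):
    o=meas("top",box); A={}
    for k in o:
        P=o[k][:,:2]; d=P.mean(0)-cen; A[k]=np.arctan2(d[1],d[0]); 
        w,v=np.linalg.eigh(np.cov(P.T)); e=v[:,1]*np.sign(v[:,1]@d)
        print(k,"r",np.hypot(*d),"ang",A[k],"pca",np.arctan2(e[1],e[0]))
    print("joint",A["red"]-A["blue"])
if __name__=="__main__":
    c,R,t=cam("top")
    print("roof",ray(c,R,t,(352.2,209.6),.108),"disc",ray(c,R,t,(349.4,220.2),.0305))
    angles(np.array([.516,-.206])); o=monitor.get_obs(); print(o["ee_pos"],o["eef_rot"],o["time_s"],ctrl.tcp_to_grasp)
E
python3 a.py|grep -v " base"
```

```text
roof [ 0.51579672 -0.20881913  0.108     ] disc [ 0.51470296 -0.20928365  0.0305    ]
top red 58 px 355.2586206896552 192.43103448275863 mean [ 0.575541   -0.22491803] range z 0.031465965613354074 rangexy [ 0.57565878 -0.22460382]
top blue 112 px 394.1607142857143 201.20535714285714 mean [ 0.55329089 -0.30665808] range z 0.029418485796388012 rangexy [ 0.55363011 -0.3067332 ]
 disc z 0.030508436864503073 c 0.5262330770492554 -0.22915060818195343 0.10298576205968857
 tower top z [0.10066845 0.11042792 0.11455435] c [ 0.49440904 -0.22922564] [ 0.53582729 -0.18564182]
red r 0.06247417698095369 ang -0.30764341720984495 pca -0.26790323771086894
blue r 0.10734365407256997 ang -1.2160022604755838 pca -1.1754287407064452
joint 0.9083588432657388
[ 0.18226363 -0.51887216  0.20531896] [-3.14135485e+00 -1.07500498e-05  3.37805800e-01] 0.35 -0.0188
```

{"api": "apply_moves", "payload": {"plan": [23,-10,0,0,23,-10,0,0,23,-10,0,0,23,-10,0,0,23,-10,0,0,23,-10,0,0,23,-10,0,0,23,-10,0,0,23,-10,0,0,23,-10,0,0,23,-10,0,0,23,-10,0,0,23,-10,0,0,23,-10,0,0,23,-10,0,0,23,-10,0,0,23,-10,0,0,23,-10,0,0], "hand": 1}}

```text
time_s: 2.15
ee_pos: [0.5139, -0.2111, 0.2054]
eef_rot: [3.142, 0.0, 0.338]
force: [-0.5, -0.1, 0.2]
grip_width: 0.0936
grip_force: 0.0
```

{"api": "apply_moves", "payload": {"plan": [0,0,0,-0.096,0,0,0,-0.096,0,0,0,-0.096,0,0,0,-0.096,0,0,0,-0.096,0,0,0,-0.096,0,0,0,-0.096,0,0,0,-0.096,0,0,0,-0.096,0,0,0,-0.096,0,0,0,0,0,0,0,0]}}

```text
time_s: 3.35
ee_pos: [0.5132, -0.2119, 0.2054]
eef_rot: [-3.142, -0.0, 1.295]
force: [0.6, 0.4, -0.4]
grip_width: 0.0938
grip_force: 0.0
```

{"api": "apply_moves", "payload": {"plan": [4,1,14,0,0,0,14,0,0,0,14,0,0,0,14,0,0,0,14,0,0,0,0,0]}}

```text
time_s: 3.95
ee_pos: [0.5144, -0.2079, 0.133]
eef_rot: [-3.138, -0.001, 1.298]
force: [0.4, 1.0, -1.2]
grip_width: 0.0941
grip_force: 0.0
```

```bash
python3 - <<'E'
from h import *
for n,b in(("side",(240,120,400,280)),):
    c,R,t=cam(n); cv2.imwrite("pics/s2.png",cv2.resize(c["image"][b[1]:b[3],b[0]:b[2],::-1],None,fx=3.5,fy=3.5))
o=monitor.get_obs(); print(o["ee_pos"],o["eef_rot"],o["qpos"])
E
```

```text
[ 0.51487299 -0.20816061  0.13439129] [-3.13974540e+00 -3.29848763e-04  1.29763457e+00] [-4.50154232e-01  3.80208304e-01  1.58591203e+00 -5.95176619e-07
  1.17734879e+00 -1.76992548e-01]
```

View pics/s2.png

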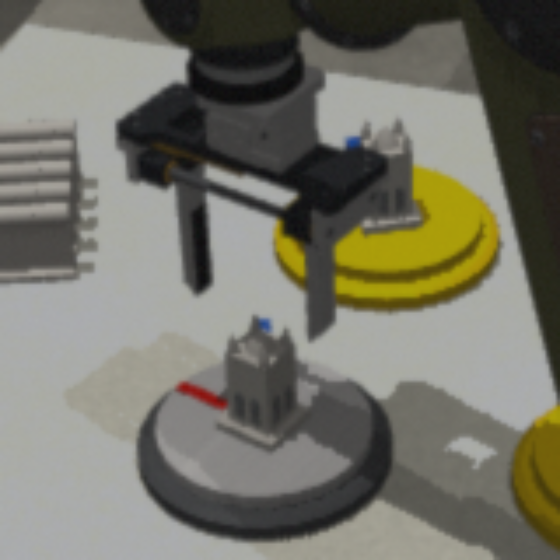

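The fingertips at crop (200,290) and (318,335) straddle the roof at (260,345), in line with the red mark. I'll descend and grip.

{"api": "apply_moves", "payload": {"plan": [0,0,14,0,0,0,14,0,0,0,14,0,0,0,14,0,0,0,14,0,0,0,3,0,0,0,0,0,0,0,0,0]}}

```text
time_s: 4.8
ee_pos: [0.5156, -0.2084, 0.0629]
eef_rot: [3.141, 0.0, 1.298]
force: [-0.2, -1.0, -0.2]
grip_width: 0.0942
grip_force: 0.0
```

{"api": "apply_moves", "payload": {"plan": [0,0,0,0,0,0,0,0,0,0,0,0,0,0,0,0,0,0,0,0,0,0,0,0,0,0,0,0,0,0,0,0,0,0,0,0,0,0,0,0], "hand": -1, "squeeze": 25}}

```text
time_s: 5.8
ee_pos: [0.5156, -0.2084, 0.0625]
eef_rot: [3.141, 0.0, 1.298]
force: [5.0, -0.5, -2.3]
grip_width: 0.0359
grip_force: 25.0
```

{"api": "apply_moves", "payload": {"plan": [0,0,0,0.07,0,0,0,0.07,0,0,0,0.07,0,0,0,0.07,0,0,0,0.07,0,0,0,0.07,0,0,0,0.07,0,0,0,0.07,0,0,0,0.07,0,0,0,0.07,0,0,0,0.07,0,0,0,0.07,0,0,0,0.07,0,0,0,0,0,0,0,0,0,0,0,0]}}

```text
time_s: 7.4
ee_pos: [0.5155, -0.2083, 0.0625]
eef_rot: [3.141, -0.0, 0.389]
force: [5.5, -0.1, -3.0]
grip_width: 0.0359
grip_force: 25.0
```

```bash
python3 - <<'E'
from h import *
for n,b in(("side",(240,160,400,280)),("top",(290,160,420,280))):
    c,R,t=cam(n); cv2.imwrite(f"pics/{n}3.png",cv2.resize(c["image"][b[1]:b[3],b[0]:b[2],::-1],None,fx=4,fy=4))
a=[cv2.imread(f"pics/{n}3.png") for n in("side","top")]; a=[cv2.resize(x,(400,400)) for x in a]; cv2.imwrite("pics/c3.png",np.hstack(a))
E
```

```text
(no output)
```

View pics/c3.png

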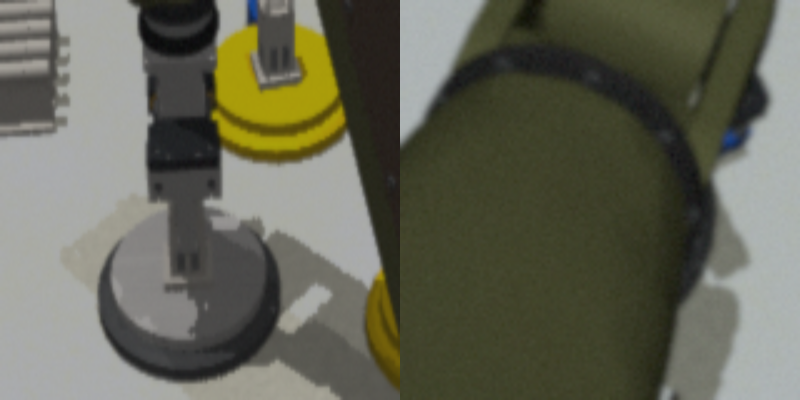

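The left half shows the tower turned with the gripper: its mark now points away from the side camera, hidden behind the tower at (185,250). In the right half the arm covers the disc. I'll release, rise and back off along the reverse path to check.

{"api": "apply_moves", "payload": {"plan": [0,0,0,0,0,0,0,0,0,0,0,0,0,0,0,0,0,0,0,0,0,0,0,0,0,0,0,0,0,0,0,0], "hand": 1}}

```text
time_s: 8.3
ee_pos: [0.5153, -0.2083, 0.0625]
eef_rot: [-3.142, -0.0, 0.388]
force: [1.3, 0.7, 0.4]
grip_width: 0.0934
grip_force: 0.0
```

{"api": "apply_moves", "payload": {"plan": [0,0,-15,0,0,0,-15,0,0,0,-15,0,0,0,-15,0,0,0,-15,0,0,0,-15,0,0,0,-15,0,0,0,-15,0,0,0,-15,0,0,0,-8,0]}}

```text
time_s: 9.3
ee_pos: [0.5155, -0.2084, 0.2067]
eef_rot: [3.141, -0.001, 0.388]
force: [0.2, 0.0, 0.4]
grip_width: 0.094
grip_force: 0.0
```

{"api": "apply_moves", "payload": {"plan": [-23,10,0,0,-23,10,0,0,-23,10,0,0,-23,10,0,0,-23,10,0,0,-23,10,0,0,-23,10,0,0,-23,10,0,0,-23,10,0,0,-23,10,0,0,-23,10,0,0,-23,10,0,0,-23,10,0,0,-23,10,0,0,-23,10,0,0,-23,10,0,0,-23,10,0,0,0,0,0,0]}}

```text
time_s: 11.1
ee_pos: [0.2158, -0.5148, 0.2048]
eef_rot: [-3.141, 0.0, 0.385]
force: [0.2, 0.6, -0.4]
grip_width: 0.0939
grip_force: 0.0
```

```bash
python3 - <<'E'
from a import *
angles(np.array([.5155,-.2085]))
c,R,t=cam("top"); cv2.imwrite("pics/t4.png",c["image"][:,:,::-1]); print(monitor.get_obs()["time_s"])
E
```

```text
top red 76 px 373.4342105263158 208.3684210526316 mean [ 0.53884411 -0.26152661] range z 0.030976115633744083 rangexy [ 0.53899031 -0.26152347]
top blue 114 px 394.13157894736844 201.25438596491227 mean [ 0.55318445 -0.30658829] range z 0.029718647539418108 rangexy [ 0.55339045 -0.3067537 ]
 disc z 0.030499483509822234 c 0.5252923965454102 -0.22938846051692963 0.1028716117143631
 tower top z [0.10045426 0.10927818 0.11393337] c [ 0.49297693 -0.23107149] [ 0.53723126 -0.18445956]
 base circle ((0.5176126956939697, -0.22380778193473816), 0.10839777439832687)
red r 0.05793762888807226 ang -1.1560934389223279 pca -1.187757954124221
blue r 0.10507820988470316 ang -1.2039939521638816 pca -1.1804837321580575
joint 0.047900513241553755
11.2
```

View pics/t4.png

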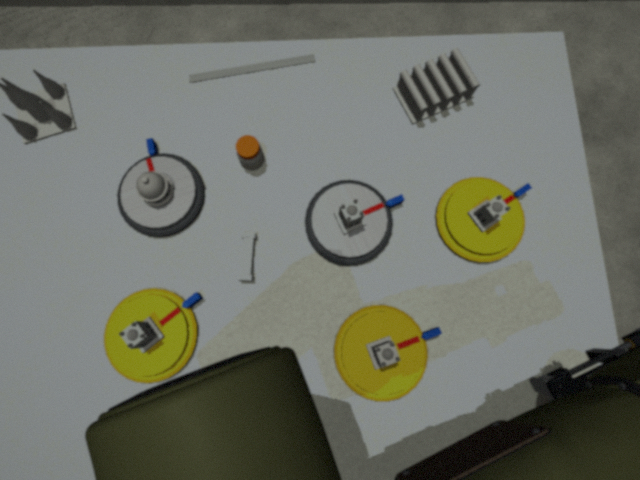

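The red mark at (373,208) now runs straight into the blue pointer at (394,201), with an error of 0.05 rad or less. The jar at (248,150) and the dome at (152,188) haven't moved, and the arm is clear of everything.

```bash
python3 -c "
from station import ctrl
print(ctrl.hand_in())"
```

```text
the job is handed in; nothing more can be done
None
```

The square tower's turntable is turned to its blue pointer (measured error at most about 0.05 rad, limit 0.175) and released, with the domed model and glue jar untouched, and the job was handed in at about 11 s; no verdict was returned.

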